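Flip the ratchet of the bottle clamp and clamp the reagent bottle

TASK

The reagent bottle with the blue cap stands loose in the bench clamp, and the clamp's ratchet handle is set to loosen. Flip the orange direction lever over to the green (tightening) side, swing the handle back all the way to its free-wheel stop to feel that the ratchet now slips freely that way, then work the handle until the sprung pad squeezes the bottle with about 30 N (15 to 45 N, never above 60 N), and let go of everything. Do not wind the clamp further open, and leave the bottle upright and the things around it where they are.

Things in the scene. Friction and masses are not known exactly. Their poses are not given: they have to be found in the camera images.
- clamp: Bench clamp fixed to the desk, grey plate 226x96x10 mm. Origin on the desk under the upright spindle axis; x from the handle end (-66 mm) to the jaws (+160 mm), y to the left seen along x, z up. The bottle stands on the plate between the sprung pad (face at x = 62 mm at first) and the immobile blue back jaw (face anywhere from 110 to 120 mm). Clamp lower than 92 mm, bottle top at 93 mm.
- handle (a joint): Steel ratchet handle turning about the spindle axis: 0 = pointing to the clamp's -x; positive = clockwise from above, post going to the clamp's +y, the tightening way. Stops at -0.55 rad (free-wheel stop when set to tighten) and +0.55. Top face at z = 38 mm. Stays where it is left. After a reversal up to 0.33 rad are lost until the pawl catches a tooth; several strokes may be needed.
- handle_grip (a point): Grip point on the black upright post of the handle: 20 mm diameter, z = 38 to 90 mm; this point lies on its axis at z = 74 mm, 130 mm from the spindle axis. The post is fixed to the handle and turns with it: a tight grip adds its own twist to the felt force, a loose cage of two fingers does not.
- dirlever (a joint): Orange direction lever on the handle, upright pivot 40 mm from the spindle axis towards the post. Over-centre spring: rests near -0.28 = loosen (fin towards the red dot, clamp's -y side) or +0.28 rad = tighten (green dot, +y side); 0 = in line with the handle, tipping point. May rest at -/+0.15 with its pawl on top of a tooth and falls in as the handle moves. About 1.5 N at the fin tips it.
- lever_fin (a point): Centre of the lever's upright fin, 30 mm from the lever's pivot (70 mm from the spindle axis); the fin is 18 mm long, 7 mm thick, z = 43 to 73 mm; this point is at z = 62 mm.
- spindle_axis (a point): Point on the spindle axis, z = 30 mm. Steady push needed on the post (130 mm from here) while it moves: 1.2 to 1.6 N free-wheeling; 6.5 N driving with nothing clamped; 1.15 N more per 10 N of squeeze (10 N at 30 N). Standing still it reads less; the pawl catching gives a jolt. Driving moves the jaw 15 mm per rad; the squeeze rises about 7 N per mm. The spindle holds it when let go.
- pad: Black sprung rubber pad on the moving blue jaw, 58 mm wide, z = 18 to 58 mm. Origin coincides with the clamp's origin at the start and shifts along the clamp's +x as the jaw closes (by less than the jaw once the pad's spring is pressed).
- bottle: White reagent bottle with blue cap, 40 mm diameter, 83 mm tall, loose on the plate between the jaws; origin at the centre of its underside.
- sample_cup: Bystander: sample cup with yellow lid, 41 mm wide, 50 mm tall; origin under its centre.
- brown_bottle: Bystander: brown reagent bottle with black cap, 40 mm wide, 83 mm tall; origin under its centre.
- timer: Bystander: small white timer, 58x64x19 mm; origin under its centre.
- label_roll: Bystander: roll of white labels, 49 mm wide, 25 mm tall; origin under its centre.

How it is judged:
By the outcome, as a careful person would: the job done as asked, in the order asked, and still so for the second after the job is handed in, with the robot touching nothing.
It also fails if it takes over 72 s, if anything falls off the work surface, if the arm or the gripper's body presses on something with over 40 N, if the wrist force passes 120 N, or if a joint passes its speed limit or range.

ROBOT

A 6-joint arm with a two-finger parallel gripper is mounted at the origin on a cart in front of the work surface, level with it; the furniture and walls round the work are solid. World frame = base frame: x ahead of the robot, y to its left, z up, the work surface at z = 0. Lengths are in m, angles in rad, forces in N, time in s.
With the tool pointing down it reaches from about 0.275 to 0.775 m from the base axis. Payload 14.6 kg.
Tool frame: the origin (TCP) lies at the very end of the fingers, on their centre line; the grasp point (between the pads) lies 19 mm behind it; z points along the fingers, y is the line along which they close (so a half turn about z gives the same grasp; the last joint's range is limited). The gripper opens to 85 mm and grips with 20 to 120 N. Pads are 22 mm wide; open, the fingers measure 114 mm over their backs; the gripper's body (76 mm by 85 mm) begins 54 mm behind the grasp point. The pads swing forward as they close: fully open they stand 13 mm farther back than shut.
Start: joints at [-1.438, 0.263, -0.048, 1.259, 0, 1.415], TCP at [0.149, -0.503, 0.231] pointing down, gripper open.
Joint ranges: [-2.65, 2.65], [-0.89, 1.7], [-1.18, 1.37], [-2.13, 2.11], [-1.35, 1.29], [-3.14, 3.14]. Speed limits (rad/s): [1.89, 1.89, 2.57, 2.79, 3.14, 3.14].

INTERFACE

Orientations are given as a rotation vector (axis times angle).
In Python, from bench import readout, capture, manip, silhouettes, landmark_of gives the robot as it stands. The module is installed in compiled form; this text tells all that it offers.
- The arm moves only by the shell command python3 -m inch 'ROWS' [FORCE]. ROWS is a JSON object of lists of equal length, an entry for each row: "linear": the shift along the tool's x, y, z in units of 25 mm (1.0 is 25 mm), a list of three; "rot": the turn, a rotation vector about the tool's x, y, z in units of 6 degrees (1.0 is 6 degrees), a list of three; "claw": the opening, from -1 (shut) to 1 (fully open). In form: {"linear": [[dx, dy, dz], ...], "rot": [[wx, wy, wz], ...], "claw": [claw, ...]}. A call has 1 to 10 rows; each row shifts and turns the commanded pose from where the row before left it, along the tool's axes as they then stand; what a row does not reach is not made up. A row lasts 1/12 s, in which the tool goes at most 41.7 mm and 7.16 degrees, less where a joint would pass 70% of its speed; a pose out of reach is approached as far as the arm can. A call is refused whole if a number of a shift passes 1 or a number of a turn 1, either way. A call with a gripper value outside its range is refused whole. The fingers move at their own pace and stop on an object; FORCE is the grip in N (left out, the last holds). Time passes only in rows, so rows that do not move let the fingers close. It gives the time, the measured TCP pose, the force, the opening and the grip force at its end, in the units of the state.
- readout.get_obs(): the state, without advancing time (a new reading comes with each control period).
- capture(name): name is "side" or "top" or "wrist"; returns a dict with "frame" (480x640x3 uint8, red, green, blue), "mtx" (3x3 intrinsics, pixels), "R" (3x3) and "t" (3): a world point X has camera coordinates R X + t. Camera axes: x right, y down, z forward; pixel columns grow to the right and rows downward; lengths in m; the calibration is good to about 2 mm. A picture is of the moment at which its call begins. There is no depth.
- manip.sign_off(): hands the job in; it is judged then, once.
Trained networks look in the newest picture that a camera, given by its name, has taken for a name from the list of things; names that differ only in an ending like _2 or _b are one class to them, and where a whole thing is asked for, a point or a joint stands for the part that bears it (a point fixed in the world has none). Each returns a list of dicts, best first, with "p" (0 to 1); they miss things now and then, are a little off and sometimes report something else, mostly with a low value. They report only what shows in the picture. A call takes as long as a camera call.
- silhouettes(label, camera): "region" (480x640 bool, what is visible of it) and "centre" ([column, row] in pixels, amid what is visible of it).
- landmark_of(label, camera): "centre" ([column, row] in pixels: a listed point, or the origin of a listed thing).
The state is a dict: "time": time; "joint_pos": joint angles; "joint_velocities": joint speeds; "joint_torque": joint torques, N m; "ee_pos": TCP position; "orientation": TCP orientation; "contact_force": force on the tool from outside, world axes, zero at the start; "moment": the same for the moment, N m; "opening": finger opening in m; "gripper_force": force on a finger pad.
Only numpy, scipy, OpenCV 4.12 (cv2) and the standard library are available. Lean on these libraries where they do the work, as an engineer would, in place of code of your own. Each camera call takes 0.05 s, during which the arm holds its last target. There are 200 camera calls.

## Working session

There is one attempt and no reset: what is moved stays moved. The work goes in short steps, Python scripts to look and compute and a shell command to move; the robot and the scene stay as the last step left them, time stands still between calls to the robot, and variables do not carry over. Pictures are saved under pics/ and viewed, at most 10 in all, crops included, and the job is handed in when it is done.

```bash
mkdir -p pics; cat > h.py <<'E'
import numpy as np, cv2
from bench import readout, capture, manip, silhouettes, landmark_of
from scipy.spatial.transform import Rotation as Ro
def ray(c,px):
    d=np.linalg.inv(c["mtx"])@np.array([px[0],px[1],1.]); R=np.array(c["R"]); 
    return -R.T@np.array(c["t"]), R.T@d
def onz(c,px,z):
    o,d=ray(c,px); return o+d*(z-o[2])/d[2]
def proj(c,X):
    p=c["mtx"]@(np.array(c["R"])@np.array(X)+c["t"]); return p[:2]/p[2]
def save(c,n): cv2.imwrite("pics/"+n,c["frame"][:,:,::-1])
E
python3 - <<'E'
from h import *
np.set_printoptions(precision=4,suppress=True)
Z=dict(clamp=0,handle_grip=.074,lever_fin=.062,spindle_axis=.03,pad=0,bottle=.01,sample_cup=0,brown_bottle=0,timer=0,label_roll=0)
o=readout.get_obs(); print({k:np.round(v,4) for k,v in o.items()})
for cam in("top","side"):
    c=capture(cam); save(c,cam+"0.png"); print(cam,ray(c,(320,240)))
    for n,z in Z.items():
        r=landmark_of(n,cam)
        for q in r[:2]: print(n,np.round(q["p"],2),np.round(q["centre"],1),onz(c,q["centre"],z))
E
```

```text
{'time': np.float64(0.0), 'joint_pos': array([-1.4383,  0.2635, -0.0489,  1.2594, -0.    ,  1.4155]), 'joint_velocities': array([-0.0005, -0.0003, -0.0001, -0.0015, -0.0015, -0.0012]), 'joint_torque': array([  0.0002, -63.7622,  38.4572,   0.0136,  -0.    ,   0.    ]), 'ee_pos': array([ 0.149 , -0.5031,  0.2308]), 'orientation': array([-3.108 , -0.4504, -0.    ]), 'contact_force': array([-0.1174,  0.6226,  0.8013]), 'moment': array([-0.0197,  0.0081,  0.0261]), 'gripper_force': np.float64(0.0), 'opening': np.float64(0.0855)}
top (array([0.402 , 0.2683, 0.9104]), array([ 0.1642, -0.0146, -0.9864]))
clamp 0.72 [309.2 246. ] [0.5409 0.2761 0.    ]
handle_grip 0.93 [319.  314.5] [0.4061 0.2547 0.074 ]
lever_fin 0.58 [315.3 281.1] [0.4665 0.2627 0.062 ]
spindle_axis 0.75 [306.5 246.6] [0.535  0.2811 0.03  ]
bottle 0.83 [287.5 212.1] [0.6067 0.3212 0.01  ]
brown_bottle 0.81 [217.  257.2] [0.5137 0.4585 0.    ]
timer 0.92 [427.9 283.1] [0.4729 0.04   0.    ]
label_roll 0.82 [432.7 245.5] [0.5482 0.0292 0.    ]
side (array([0.1273, 0.9947, 0.5806]), array([ 0.4186, -0.7429, -0.5225]))
clamp 0.61 [318.3 271. ] [0.5338 0.2765 0.    ]
clamp 0.37 [351.3 253.4] [0.5067 0.1806 0.    ]
handle_grip 0.9 [385.2 252.1] [0.4056 0.2453 0.074 ]
lever_fin 0.49 [353.1 255. ] [0.4607 0.2707 0.062 ]
spindle_axis 0.76 [317.4 259. ] [0.5357 0.2783 0.03  ]
bottle 0.73 [275.1 267.2] [0.6082 0.3247 0.01  ]
bottle 0.31 [397.  227.8] [0.46   0.0388 0.01  ]
sample_cup 0.84 [233.3 315.6] [0.5928 0.4793 0.    ]
brown_bottle 0.86 [277.  324.7] [0.5121 0.4575 0.    ]
timer 0.92 [396.2 233.5] [0.457 0.048 0.   ]
label_roll 0.85 [366.  220.3] [0.5442 0.029  0.    ]
```

```bash
ls .
```

```text
h.py
pics
```

View pics/top0.png

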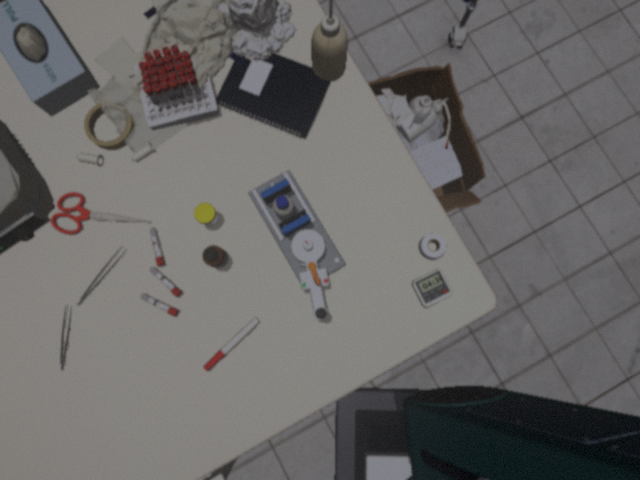

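View pics/side0.png

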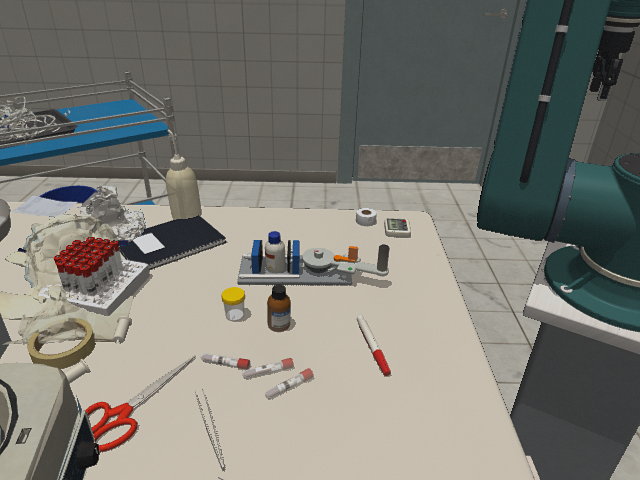

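Top view: the clamp runs from about (265,190) to (330,265), with the hub at (307,246), orange fin near (314,270) and post at (321,314). The handle therefore sits about +0.3 rad, and the fin leans to the red-dot side. Side view: the layout agrees, and the path above the desk is free. I'll move over the handle for a wrist view.

```bash
R10='x'; python3 -m inch '{"linear":[[0.64,-0.86,0],[0.64,-0.86,0],[0.64,-0.86,0],[0.64,-0.86,0],[0.64,-0.86,0],[0.64,-0.86,0],[0.64,-0.86,0],[0.64,-0.86,0],[0.64,-0.86,0],[0.64,-0.86,0]],"rot":[[0,0,0],[0,0,0],[0,0,0],[0,0,0],[0,0,0],[0,0,0],[0,0,0],[0,0,0],[0,0,0],[0,0,0]],"claw":[1,1,1,1,1,1,1,1,1,1]}'
python3 -m inch '{"linear":[[0.64,-0.86,0],[0.64,-0.86,0],[0.64,-0.86,0],[0.64,-0.86,0],[0.64,-0.86,0],[0.64,-0.86,0],[0.64,-0.86,0],[0.64,-0.86,0],[0.64,-0.86,0],[0.64,-0.86,0]],"rot":[[0,0,0],[0,0,0],[0,0,0],[0,0,0],[0,0,0],[0,0,0],[0,0,0],[0,0,0],[0,0,0],[0,0,0]],"claw":[1,1,1,1,1,1,1,1,1,1]}'
python3 -m inch '{"linear":[[0.64,-0.86,0],[0.64,-0.86,0],[0.64,-0.86,0],[0.64,-0.86,0],[0.64,-0.86,0],[0.64,-0.86,0],[0.64,-0.86,0],[0.64,-0.86,0],[0.64,-0.86,0],[0.64,-0.86,0]],"rot":[[0,0,0],[0,0,0],[0,0,0],[0,0,0],[0,0,0],[0,0,0],[0,0,0],[0,0,0],[0,0,0],[0,0,0]],"claw":[1,1,1,1,1,1,1,1,1,1]}'
cat > fit.py <<'E'
from h import *
from scipy.optimize import least_squares
np.set_printoptions(precision=4,suppress=True)
def pts(p):
    x,y,yaw,h,l=p; u=lambda a:np.array([np.cos(a),np.sin(a)])
    o=np.array([x,y]); d=u(yaw+np.pi-h); f=o+.04*d+.03*u(yaw+np.pi-h-l)
    return dict(handle_grip=[*(o+.13*d),.074],lever_fin=[*f,.062],spindle_axis=[x,y,.03],clamp=[x,y,0])
def fit(cams=("top","side","wrist"),n=1,fixed=None):
    M=[]
    for k in cams:
      for _ in range(n):
        c=capture(k)
        for q in("handle_grip","lever_fin","spindle_axis","clamp"):
            r=landmark_of(q,k)
            if r and r[0]["p"]>.4: M.append((c,k,q,np.array(r[0]["centre"])))
    full=lambda s: np.r_[fixed,s] if fixed is not None else s
    def res(s):
        P=pts(full(s)); 
        e=np.concatenate([(proj(c,P[q])-z)/(3 if k=="wrist" else 1.5) for c,k,q,z in M])
        return np.r_[e,(s[-1])/.3]
    s=least_squares(res,[.535,.28,.536,.3,-.2] if fixed is None else [.0,.2],loss="soft_l1")
    P=pts(full(s.x))
    for c,k,q,z in M: print(k,q,np.round(z,1),"err",proj(c,P[q])-z)
    print("x,y,yaw,handle,lever",full(s.x)); print({k:np.round(v,4) for k,v in P.items()})
    return full(s.x)
E
python3 - <<'E'
from fit import *
o=readout.get_obs(); print(o["time"],o["ee_pos"],o["orientation"],o["contact_force"])
fit(); c=capture("wrist"); save(c,"wrist1.png"); print(ray(c,(320,240)))
for k in("wrist","top"):
    c=capture(k)
    for r in silhouettes("clamp",k)[:1]:
        m=r["region"].astype(np.uint8); b=cv2.minAreaRect(cv2.findNonZero(m)); print(k,r["p"],b)
        print([onz(c,q,.01)[:2] for q in cv2.boxPoints(b)])
    for r in landmark_of("bottle",k)[:1]: print(r["p"],onz(c,r["centre"],.01))
E
```

```text
time: 1.93
ee_pos: [0.2416, -0.2506, 0.2313]
orientation: [3.109, 0.45, 0.0]
contact_force: [-0.2, -0.2, 0.7]
opening: 0.0853
gripper_force: 0.0
time: 2.77
ee_pos: [0.334, 0.0011, 0.2315]
orientation: [3.109, 0.451, 0.001]
contact_force: [0.6, -1.0, -0.2]
opening: 0.0852
gripper_force: 0.0
time: 3.6
ee_pos: [0.4324, 0.2328, 0.2314]
orientation: [-3.086, -0.497, 0.004]
contact_force: [-0.1, -0.1, 0.1]
opening: 0.0855
gripper_force: 0.0
3.6 [0.4324 0.2328 0.2314] [-3.0858 -0.4966  0.0042] [-0.0663 -0.0528  0.0931]
side handle_grip [383.4 249.3] err [-0.0102  3.4091]
side lever_fin [352.6 256.5] err [ 0.0396 -4.5923]
side spindle_axis [273.5 266.2] err [44.3715 -6.7768]
side clamp [319.5 271.1] err [-1.9603  0.4578]
wrist handle_grip [290.  233.8] err [1.4645 1.4742]
wrist lever_fin [300.6 167.4] err [-1.6085 -2.7911]
wrist spindle_axis [306.2  82.4] err [-1.3478 -1.1502]
wrist clamp [306.1  83.1] err [0.2724 2.0293]
x,y,yaw,handle,lever [ 0.5341  0.2791 -1.2191 -1.4517 -0.056 ]
{'handle_grip': array([0.4076, 0.2491, 0.074 ]), 'lever_fin': array([0.4665, 0.2613, 0.062 ]), 'spindle_axis': array([0.5341, 0.2791, 0.03  ]), 'clamp': array([0.5341, 0.2791, 0.    ])}
(array([0.5016, 0.2514, 0.3743]), array([-0.2859, -0.0856, -0.9545]))
wrist 0.95 ((310.8451232910156, 116.62651824951172), (256.7717590332031, 111.90677642822266), 79.8057632446289)
[array([0.5799, 0.3619]), array([0.6241, 0.2739]), array([0.4225, 0.1526]), array([0.3646, 0.2565])]
top 0.57 ((267.9898986816406, 184.71839904785156), (20.23592758178711, 48.34770202636719), 41.30860900878906)
[array([0.6371, 0.4088]), array([0.715 , 0.3477]), array([0.6876, 0.3158]), array([0.6105, 0.3771])]
```

View pics/wrist1.png

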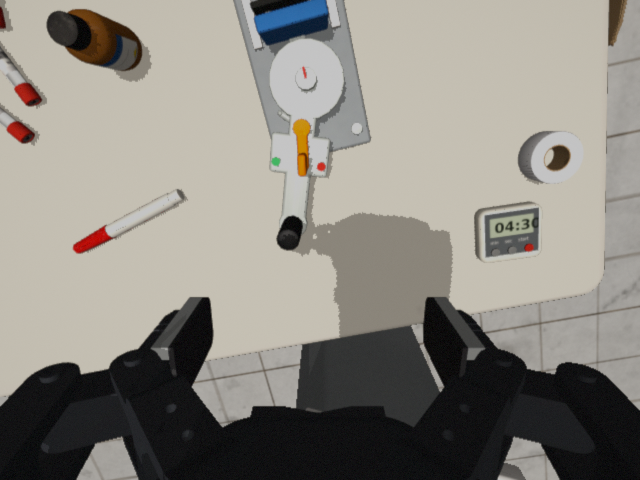

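Wrist view: post top at (290,230), fin (302,163) leaning to the red dot (321,166), green dot (276,161), hub (306,78), and the plate's right edge runs (341,0)–(370,137). I'll work out the yaw and lever geometry from these.

```bash
python3 - <<'E'
from h import *
np.set_printoptions(precision=4,suppress=True)
c=capture("wrist"); f=c["frame"].astype(int)
hsv=cv2.cvtColor(c["frame"],cv2.COLOR_RGB2HSV)
m=((hsv[...,0]>8)&(hsv[...,0]<25)&(hsv[...,1]>150)&(hsv[...,2]>90)); m[:100]=0;m[200:]=0;m[:,:270]=0;m[:,340:]=0
ys,xs=np.where(m); 
for r in range(ys.min(),ys.max()+1,4): q=xs[ys==r]; print(r,q.min(),q.max(),end="; ")
P=lambda u,v,z: onz(c,(u,v),z)
print()
a,b=P(341,0,.01),P(370,137,.01); print("edge",a,b,np.arctan2(*(a-b)[1::-1]))
a,b=P(277,155,.01),P(370,137,.01);print("near",a,b, np.arctan2(*(a-b)[1::-1])-np.pi/2)
for n,u,v,z in(("hub",306,78,.05),("pivot",301.5,128,.043),("fintop",302,163,.073),("posttop",290,230,.09),("green",276,161,.038),("red",321,166,.038)): print(n,P(u,v,z))
for l in("bottle","brown_bottle","sample_cup"):
    for k in ("side","top"):
        capture(k); print(l,k,[(round(float(r["p"]),2),np.round(r["centre"],1)) for r in landmark_of(l,k)[:1]])
print(c["frame"][160:164,300:304].tolist()[0])
E
```

```text
119 301 301; 123 294 308; 127 293 309; 131 294 309; 135 297 306; 139 297 306; 143 298 307; 147 298 307; 151 298 307; 155 298 307; 159 298 308; 163 298 308; 167 298 308; 171 298 306; 175 300 304; 
edge [0.6094 0.2709 0.01  ] [0.5079 0.2055 0.01  ] 0.5718500078237619
near [0.4629 0.2871 0.01  ] [0.5079 0.2055 0.01  ] 0.5036169700117661
hub [0.535  0.2778 0.05  ]
pivot [0.4956 0.2698 0.043 ]
fintop [0.4699 0.2594 0.073 ]
posttop [0.4168 0.2521 0.09  ]
green [0.4604 0.2837 0.038 ]
red [0.4691 0.2429 0.038 ]
bottle side [(0.83, array([272.5, 267.6]))]
bottle top []
brown_bottle side [(0.79, array([278.2, 322. ]))]
brown_bottle top [(0.88, array([219.1, 258. ]))]
sample_cup side [(0.75, array([232.8, 315.8]))]
sample_cup top [(0.63, array([210.5, 213.8]))]
[[200, 128, 0], [199, 131, 0], [199, 134, 0], [198, 123, 0]]
```

```bash
python3 -m inch '{"linear":[[0.5,0.5,0.5],[0.5,0.3,0.5],[0,0,0.5],[0,0,0.5],[0,0,0],[0,0,0]],"rot":[[0,0,0.7],[0,0,0],[0,0,0],[0,0,0],[0,0,0],[0,0,0]],"claw":[-1,-1,-1,-1,-1,-1]}' 20
cat > rel.py <<'E'
from h import *
import sys
np.set_printoptions(precision=4,suppress=True)
S=np.array([.535,.2785])
def rel(th):
    o=readout.get_obs(); R=Ro.from_rotvec(o["orientation"]).as_matrix(); p=o["ee_pos"]
    d=-np.array([np.cos(th),np.sin(th)]); t=np.array([d[1],-d[0]]); v=p[:2]-S
    f=o["contact_force"]
    print("t%.2f"%o["time"],p,"along %.1f lat %.1f mm"%(v@d*1e3,v@t*1e3),"polar r %.1f ang %.3f"%(np.hypot(*v)*1e3,np.arctan2(-v[1],-v[0])),"toolx heading %.3f"%np.arctan2(R[1,0],R[0,0]),"F",f,"Ft %.2f Fd %.2f"%(f[:2]@t,f[:2]@d),"open %.4f"%o["opening"])
    return o,R,d,t
if __name__=="__main__": rel(float(sys.argv[1]))
E
python3 rel.py .215
```

```text
time: 5.85
ee_pos: [0.4647, 0.208, 0.181]
orientation: [-3.09, -0.404, 0.009]
contact_force: [0.8, 0.9, -0.1]
opening: 0.0122
gripper_force: 0.0
t5.85 [0.4647 0.208  0.181 ] along 83.8 lat -53.9 mm polar r 99.6 ang 0.787 toolx heading 0.260 F [ 0.8474  0.8559 -0.0869] Ft 0.66 Fd -1.01 open 0.0122
```

```bash
python3 -m inch '{"linear":[[0.3,-0.4,0.5],[0.25,-0.3,0.8],[0,0,0.9],[0,0,0.9],[0,0,0.9],[0,0,0.7],[0,0,0.5],[0,0,0],[0,0,0]],"rot":[[0,0,0.4],[0,0,0],[0,0,0],[0,0,0],[0,0,0],[0,0,0],[0,0,0],[0,0,0],[0,0,0]],"claw":[-1,-1,-1,-1,-1,-1,-1,-1,-1]}'
python3 rel.py .215; python3 - <<'E'
from h import *
c=capture("wrist"); save(c,"w2.png")
E
```

```text
time: 6.6
ee_pos: [0.4771, 0.2149, 0.0523]
orientation: [-3.079, -0.38, 0.011]
contact_force: [0.2, -0.0, 0.1]
opening: -0.0002
gripper_force: 0.0
t6.60 [0.4771 0.2149 0.0523] along 70.2 lat -49.7 mm polar r 86.0 ang 0.832 toolx heading 0.246 F [ 0.1699 -0.0129  0.0517] Ft -0.05 Fd -0.16 open -0.0002
```

View pics/w2.png

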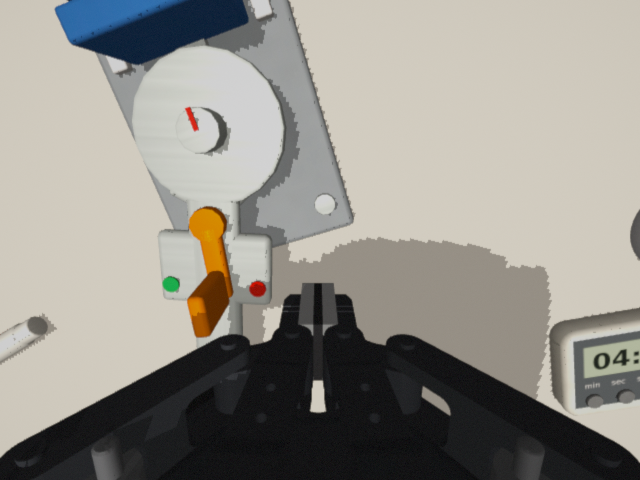

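Wrist view: the shut fingertips (~(318,295)) are on the red side of the fin (~(212,305)). The fin leans to red. I'll push it left, toward green, in small steps.

```bash
python3 -m inch '{"linear":[[0,-0.4,0],[0,-0.4,0],[0,-0.2,0],[0,0,0],[0,0,0]],"rot":[[0,0,0],[0,0,0],[0,0,0],[0,0,0],[0,0,0]],"claw":[-1,-1,-1,-1,-1]}' >/dev/null
python3 rel.py .215
python3 -m inch '{"linear":[[0,-0.1,0],[0,-0.1,0],[0,0,0],[0,0,0]],"rot":[[0,0,0],[0,0,0],[0,0,0],[0,0,0]],"claw":[-1,-1,-1,-1]}' >/dev/null
python3 rel.py .215
```

```text
t7.07 [0.474  0.2269 0.053 ] along 70.7 lat -37.4 mm polar r 79.9 ang 0.702 toolx heading 0.264 F [-0.2859 -0.7828  0.4663] Ft -0.70 Fd 0.45 open 0.0000
t7.40 [0.4732 0.229  0.0529] along 70.9 lat -35.1 mm polar r 79.1 ang 0.675 toolx heading 0.268 F [-0.0663  0.5007  0.2866] Ft 0.50 Fd -0.04 open -0.0003
```

```bash
python3 -m inch '{"linear":[[0,-0.3,0],[0,-0.3,0],[0,0,0],[0,0,0]],"rot":[[0,0,0.3],[0,0,0.3],[0,0,0],[0,0,0]],"claw":[-1,-1,-1,-1]}' >/dev/null
python3 rel.py .215
python3 -m inch '{"linear":[[0,0,0],[0,0,0],[0,0,0]],"rot":[[0,0,0],[0,0,0],[0,0,0]],"claw":[-1,-1,-1]}' >/dev/null
python3 rel.py .215
```

```text
t7.73 [0.4755 0.2196 0.0538] along 70.7 lat -44.9 mm polar r 83.8 ang 0.781 toolx heading 0.239 F [ 0.2248 -0.0551 -0.5645] Ft -0.10 Fd -0.21 open 0.0000
t7.98 [0.4752 0.2202 0.0538] along 70.8 lat -44.2 mm polar r 83.5 ang 0.773 toolx heading 0.240 F [ 0.2862  0.8462 -0.7229] Ft 0.77 Fd -0.46 open 0.0001
```

```bash
python3 - <<'E'
from h import *
np.set_printoptions(precision=4,suppress=True)
o=readout.get_obs(); print(o["joint_pos"],o["joint_velocities"],o["joint_torque"],o["ee_pos"],o["orientation"],o["contact_force"],o["moment"])
E
python3 -m inch '{"linear":[[0,-0.4,0],[0,0,0],[0,0,0],[0,0,0]],"rot":[[0,0,0],[0,0,0],[0,0,0],[0,0,0]],"claw":[-1,-1,-1,-1]}'
python3 - <<'E'
from h import *
np.set_printoptions(precision=4,suppress=True)
o=readout.get_obs(); print(o["joint_pos"],o["joint_velocities"],o["joint_torque"],o["ee_pos"],o["orientation"],o["contact_force"],o["moment"])
E
```

```text
[ 0.2401  0.381  -0.3907  0.8053  0.069   3.1415] [ 0.0015  0.0002 -0.0002  0.0022  0.     -0.0012] [ -0.2043 -67.5     31.3787   0.0724   0.2427   0.    ] [0.4752 0.2202 0.0538] [-3.0517 -0.3678  0.0221] [ 0.2862  0.8462 -0.7229] [-0.0573 -0.0196  0.0187]
time: 8.32
ee_pos: [0.4741, 0.225, 0.0545]
orientation: [-3.047, -0.379, 0.023]
contact_force: [-1.1, 0.0, -0.1]
opening: 0.0002
gripper_force: 0.0
[ 0.2476  0.3815 -0.3877  0.8077  0.0728  3.1416] [-0.0038 -0.001  -0.0025 -0.0007 -0.0012  0.0006] [  0.1773 -67.6232  31.4664   0.0807   0.2733  -0.    ] [0.4741 0.225  0.0545] [-3.0466 -0.3789  0.0231] [-1.0764  0.0357 -0.0521] [-0.0335  0.0495 -0.0335]
```

Joint 6 sits on its +3.14 limit, which explains the odd motion. I'll raise the tool and use the equivalent half-turned grasp.

```bash
python3 -m inch '{"linear":[[0,0,-1],[0,0,-1],[0,0,-1],[0,0,0],[0,0,0],[0,0,0],[0,0,0],[0,0,0],[0,0,0],[0,0,0]],"rot":[[0,0,-1],[0,0,-1],[0,0,-1],[0,0,-1],[0,0,-1],[0,0,-1],[0,0,-1],[0,0,-1],[0,0,-1],[0,0,-1]],"claw":[-1,-1,-1,-1,-1,-1,-1,-1,-1,-1]}' >/dev/null
python3 -m inch '{"linear":[[0,0,0],[0,0,0],[0,0,0],[0,0,0],[0,0,0],[0,0,0],[0,0,0],[0,0,0],[0,0,0],[0,0,0]],"rot":[[0,0,-1],[0,0,-1],[0,0,-1],[0,0,-1],[0,0,-1],[0,0,-1],[0,0,-1],[0,0,-1],[0,0,-1],[0,0,-1]],"claw":[-1,-1,-1,-1,-1,-1,-1,-1,-1,-1]}' >/dev/null
python3 -m inch '{"linear":[[0,0,0],[0,0,0],[0,0,0],[0,0,0],[0,0,0],[0,0,0],[0,0,0],[0,0,0],[0,0,0],[0,0,0]],"rot":[[0,0,-1],[0,0,-1],[0,0,-1],[0,0,-1],[0,0,-1],[0,0,-1],[0,0,-1],[0,0,-1],[0,0,-1],[0,0,-1]],"claw":[-1,-1,-1,-1,-1,-1,-1,-1,-1,-1]}' >/dev/null
cat >> rel.py <<'E'
    o=readout.get_obs(); R=Ro.from_rotvec(o["orientation"]).as_matrix(); print("q",o["joint_pos"],"tool z",R[:,2],"tilt fix units (tool axes)",np.cross(R.T@[0,0,1],[0,0,-1])@np.eye(3)/np.deg2rad(6))
E
python3 rel.py .215
```

```text
File "rel.py", line 12
    o=readout.get_obs(); R=Ro.from_rotvec(o["orientation"]).as_matrix(); print("q",o["joint_pos"],"tool z",R[:,2],"tilt fix units (tool axes)",np.cross(R.T@[0,0,1],[0,0,-1])@np.eye(3)/np.deg2rad(6))
IndentationError: unexpected indent
```

```bash
sed -i '$d' rel.py; cat >> rel.py <<'E'
if __name__=="__main__":
    o=readout.get_obs(); R=Ro.from_rotvec(o["orientation"]).as_matrix()
    print("q",o["joint_pos"],"tilt fix rot units",np.cross([0,0,1],R.T@[0,0,-1])/np.deg2rad(6))
E
sed -i 's/print: rel//; s/if __name__=="__main__": rel(float(sys.argv\[1\]))/if __name__=="__main__": rel(float(sys.argv[1]))/' rel.py
python3 rel.py .215
```

```text
t10.82 [0.4759 0.2197 0.1293] along 70.3 lat -44.9 mm polar r 83.4 ang 0.783 toolx heading -2.889 F [0.0483 0.3122 0.0885] Ft 0.29 Fd -0.11 open -0.0001
q [ 0.2367  0.3141 -0.2634  1.0003  0.0727 -0.0158] tilt fix rot units [ 0.6946 -0.0557  0.    ]
```

```bash
python3 -m inch '{"linear":[[0,0.35,0.6],[0,0,0.8],[0,0,0.8],[0,0,0.5],[0,0,0.35],[0,0,0],[0,0,0]],"rot":[[0.7,0,0],[0,0,0.35],[0,0,0],[0,0,0],[0,0,0],[0,0,0],[0,0,0]],"claw":[-1,-1,-1,-1,-1,-1,-1]}' >/dev/null
python3 rel.py .215
python3 -m inch '{"linear":[[0,0.2,0],[0,0.2,0],[0,0,0],[0,0,0]],"rot":[[0,0,0],[0,0,0],[0,0,0],[0,0,0]],"claw":[-1,-1,-1,-1]}' >/dev/null
python3 rel.py .215
```

```text
t11.40 [0.4731 0.229  0.0539] along 71.1 lat -35.1 mm polar r 79.3 ang 0.674 toolx heading -2.931 F [ 0.0878  0.3321 -0.2943] Ft 0.31 Fd -0.16 open 0.0001
q [ 0.2958  0.3881 -0.376   0.8132 -0.0002  0.0852] tilt fix rot units [-0.007  -0.0617  0.    ]
t11.73 [0.4711 0.2393 0.0542] along 70.8 lat -24.7 mm polar r 74.9 ang 0.550 toolx heading -2.930 F [-0.4611 -0.9362 -0.2622] Ft -0.82 Fd 0.65 open -0.0003
q [ 0.3157  0.3912 -0.3697  0.8153 -0.0001  0.1044] tilt fix rot units [-0.006  -0.0508  0.    ]
```

```bash
for i in 1; do python3 -m inch '{"linear":[[0,0.1,0],[0,0.1,0],[0,0,0]],"rot":[[0,0,0],[0,0,0],[0,0,0]],"claw":[-1,-1,-1]}' >/dev/null; done
python3 rel.py .215 | head -1
python3 -m inch '{"linear":[[0,0.1,0],[0,0.1,0],[0,0,0]],"rot":[[0,0,0],[0,0,0],[0,0,0]],"claw":[-1,-1,-1]}' >/dev/null
python3 rel.py .215 |head -1; python3 - <<'E'
from h import *
c=capture("wrist"); save(c,"w3.png")
E
```

```text
t11.98 [0.4699 0.2441 0.0538] along 71.0 lat -19.7 mm polar r 73.7 ang 0.486 toolx heading -2.931 F [0.2653 0.1081 1.2161] Ft 0.05 Fd -0.28 open -0.0003
t12.23 [0.4688 0.2491 0.0537] along 70.9 lat -14.7 mm polar r 72.4 ang 0.419 toolx heading -2.931 F [0.128  0.6135 0.0288] Ft 0.57 Fd -0.26 open 0.0000
```

View pics/w3.png

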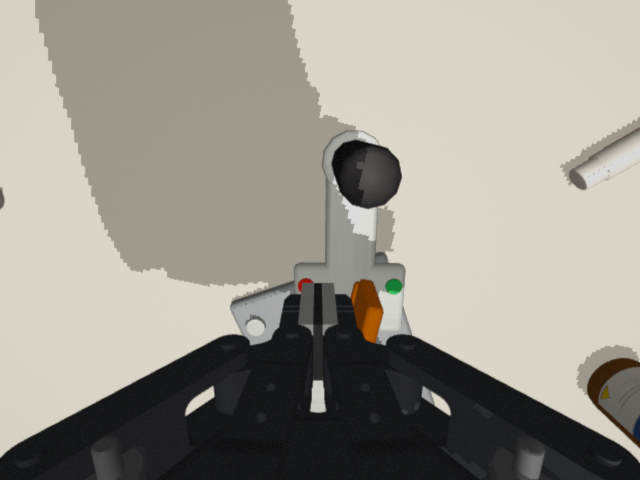

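The shut tips at (318,295) now lie beside the fin (367,308), and the handle hasn't moved. I'll push on past centre.

```bash
python3 -m inch '{"linear":[[0,0.1,0],[0,0.1,0],[0,0,0]],"rot":[[0,0,0],[0,0,0],[0,0,0]],"claw":[-1,-1,-1]}' >/dev/null
python3 rel.py .215 | head -1
python3 -m inch '{"linear":[[0,0.1,0],[0,0.04,0],[0,0,0]],"rot":[[0,0,0],[0,0,0],[0,0,0]],"claw":[-1,-1,-1]}' >/dev/null
python3 rel.py .215 |head -1; python3 - <<'E'
from h import *
c=capture("wrist"); save(c,"w4.png")
E
```

```text
t12.53 [0.4678 0.2539 0.0537] along 70.9 lat -9.7 mm polar r 71.6 ang 0.351 toolx heading -2.931 F [ 0.0273 -0.9158  0.01  ] Ft -0.90 Fd 0.17 open 0.0000
t12.78 [0.4671 0.2572 0.0537] along 70.9 lat -6.4 mm polar r 71.2 ang 0.304 toolx heading -2.931 F [0.4287 0.2431 0.2023] Ft 0.15 Fd -0.47 open -0.0001
```

View pics/w4.png

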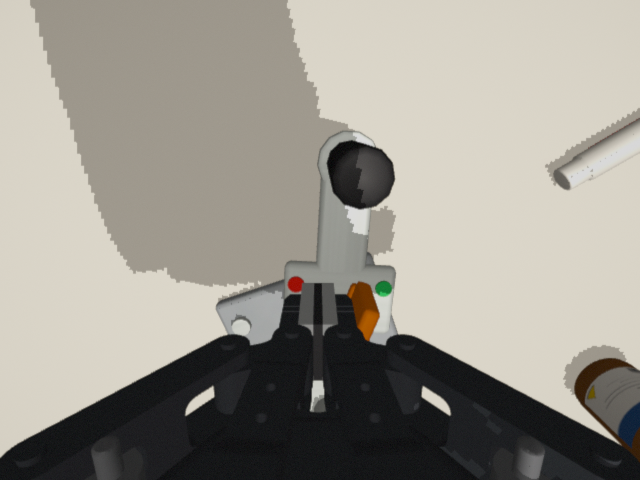

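Fin (363,310) is now left of centre toward the green dot (383,288), so it has tipped over; the handle has crept slightly the tightening way. I'll back off, rise and check.

```bash
python3 -m inch '{"linear":[[0,-0.5,0],[0,-0.5,0],[0,0,-1],[0.2,0.2,-1],[0.5,0.3,-1],[0.5,0.3,-0.6],[0,0,0],[0,0,0]],"rot":[[0,0,0],[0,0,0],[0,0,0],[0,0,0],[0,0,0],[0,0,0],[0,0,0],[0,0,0]],"claw":[-1,-1,0.2,0.2,0.2,0.2,0.2,0.2]}' >/dev/null
python3 rel.py .215; python3 - <<'E'
from h import *
np.set_printoptions(precision=4,suppress=True)
c=capture("wrist"); save(c,"w5.png")
for q,z in(("handle_grip",.074),("lever_fin",.062),("spindle_axis",.03)):
    for k in("wrist","top","side"):
        if k!="wrist": c2=capture(k)
        else: c2=c
        for r in landmark_of(q,k)[:1]: print(q,k,round(float(r["p"]),2),r["centre"],onz(c2,r["centre"],z))
E
```

```text
t13.50 [0.4397 0.2454 0.1444] along 100.2 lat -12.0 mm polar r 100.9 ang 0.334 toolx heading -2.931 F [-0.0398  0.6751  0.1676] Ft 0.67 Fd -0.11 open 0.0513
q [ 0.3471  0.274  -0.2767  1.0247  0.      0.1364] tilt fix rot units [-0.0057 -0.044   0.    ]
handle_grip wrist 0.78 [350.1, 203.3] [0.406  0.2581 0.074 ]
handle_grip side 0.7 [384.8, 256.1] [0.4006 0.2585 0.074 ]
lever_fin wrist 0.79 [350.9, 291.9] [0.4681 0.2747 0.062 ]
lever_fin side 0.59 [349.6, 256.1] [0.4646 0.2778 0.062 ]
spindle_axis wrist 0.83 [333.2, 348.6] [0.535  0.2789 0.03  ]
spindle_axis side 0.6 [318.1, 258.6] [0.5353 0.2763 0.03  ]
```

View pics/w5.png

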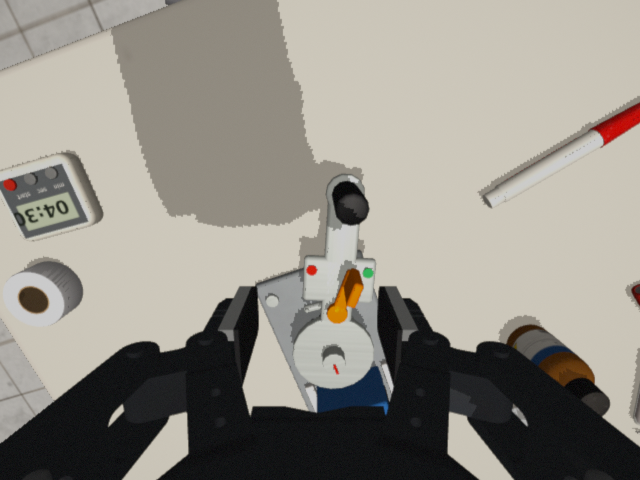

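The lever is on the green side: fin (355,290), green dot (368,272). The handle is at about +0.38 rad, with the post top at (350,203). Next I'll put a loose cage around the post.

```bash
python3 -m inch '{"linear":[[0.6,0.4,0],[0.6,0.37,0.3],[0,0,0.7],[0,0,0.8],[0,0,0.8],[0,0,0.7],[0,0,0.45],[0,0,0],[0,0,0]],"rot":[[0,0,0.5],[0,0,0],[0,0,0],[0,0,0],[0,0,0],[0,0,0],[0,0,0],[0,0,0],[0,0,0]],"claw":[0.1,0.1,0.1,0.1,0.1,0.1,0,-0.3,-0.3]}' 20 >/dev/null
python3 rel.py .161; python3 - <<'E'
from h import *
c=capture("wrist"); save(c,"w6.png")
E
```

```text
t15.05 [0.4055 0.2591 0.0503] along 130.9 lat 1.6 mm polar r 130.9 ang 0.149 toolx heading -2.983 F [ 0.0472 -0.1717  0.4762] Ft -0.18 Fd -0.02 open 0.0302
q [ 0.3987  0.3282 -0.4892  0.7605  0.0005  0.2403] tilt fix rot units [-0.0118 -0.0666  0.    ]
```

View pics/w6.png

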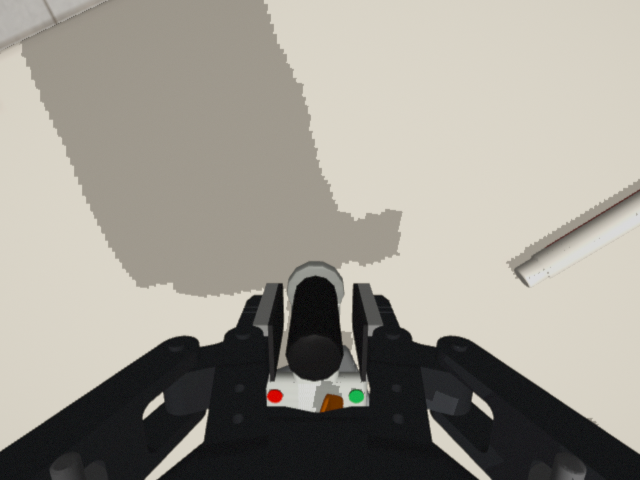

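The post (315,320) stands free between the two fingers. Now the swing back toward the free-wheel stop.

```bash
python3 -m inch '{"linear":[[-0.01,-0.33,0],[-0.01,-0.33,0],[-0.01,-0.33,0],[-0.01,-0.33,0],[-0.01,-0.33,0],[-0.01,-0.33,0],[-0.01,-0.33,0],[-0.01,-0.33,0],[-0.01,-0.33,0],[-0.01,-0.33,0]],"rot":[[0,0,-0.6],[0,0,-0.6],[0,0,-0.6],[0,0,-0.6],[0,0,-0.6],[0,0,-0.6],[0,0,-0.6],[0,0,-0.6],[0,0,-0.6],[0,0,-0.6]],"claw":[-0.3,-0.3,-0.3,-0.3,-0.3,-0.3,-0.3,-0.3,-0.3,-0.3]}' >/dev/null
python3 rel.py .77
python3 -m inch '{"linear":[[-0.01,-0.33,0],[-0.01,-0.33,0],[0,0,0]],"rot":[[0,0,-0.6],[0,0,-0.6],[0,0,0]],"claw":[-0.3,-0.3,-0.3]}' >/dev/null
python3 rel.py .91
```

```text
t15.93 [0.4432 0.1867 0.0513] along 129.8 lat -2.0 mm polar r 129.9 ang 0.785 toolx heading -2.352 F [-0.8217  0.919   1.1684] Ft 1.23 Fd -0.05 open 0.0299
q [ 0.2292  0.3253 -0.4905  0.7599 -0.0004 -0.5606] tilt fix rot units [ 0.0222 -0.0417  0.    ]
t16.18 [0.4566 0.1755 0.0512] along 129.5 lat -1.3 mm polar r 129.5 ang 0.920 toolx heading -2.227 F [-0.159  -0.7163  0.6271] Ft -0.31 Fd 0.66 open 0.0297
q [ 0.2007  0.3367 -0.4719  0.7662 -0.0009 -0.7137] tilt fix rot units [ 0.0185 -0.0347  0.    ]
```

```bash
python3 -m inch '{"linear":[[0,-0.165,0],[0,-0.165,0],[0,-0.165,0],[0,-0.165,0],[0,-0.165,0]],"rot":[[0,0,-0.3],[0,0,-0.3],[0,0,-0.3],[0,0,-0.3],[0,0,-0.3]],"claw":[-0.3,-0.3,-0.3,-0.3,-0.3]}' >/dev/null
python3 rel.py 1.07
python3 -m inch '{"linear":[[0,-0.165,0],[0,-0.165,0]],"rot":[[0,0,-0.3],[0,0,-0.3]],"claw":[-0.3,-0.3]}' >/dev/null
python3 rel.py 1.13|head -1
python3 -m inch '{"linear":[[0,-0.08,0],[0,-0.08,0]],"rot":[[0,0,-0.15],[0,0,-0.15]],"claw":[-0.3,-0.3]}' >/dev/null
python3 rel.py 1.15|head -1
```

```text
t16.60 [0.4723 0.1647 0.0509] along 129.9 lat 0.4 mm polar r 129.9 ang 1.067 toolx heading -2.073 F [-1.1173  1.0171 -0.0127] Ft 1.47 Fd -0.36 open 0.0302
q [ 0.1729  0.3537 -0.4447  0.7775 -0.0006 -0.8958] tilt fix rot units [ 0.0347 -0.0353  0.    ]
t16.77 [0.4796 0.1609 0.0509] along 130.0 lat -0.1 mm polar r 130.0 ang 1.130 toolx heading -2.010 F [-1.1072  0.8759 -0.0144] Ft 1.38 Fd -0.32 open 0.0299
t16.93 [0.4817 0.1599 0.0505] along 130.0 lat 0.2 mm polar r 130.0 ang 1.148 toolx heading -1.978 F [-16.275   14.9002  12.3704] Ft 20.94 Fd -6.95 open 0.0298
```

Free-wheeling read about 1.4 N, then 21 N at the stop, so the stop is reached. Now the tightening stroke.

```bash
python3 -m inch '{"linear":[[-0.01,0.33,0],[-0.01,0.33,0],[-0.01,0.33,0],[-0.01,0.33,0]],"rot":[[0,0,0.6],[0,0,0.6],[0,0,0.6],[0,0,0.6]],"claw":[-0.3,-0.3,-0.3,-0.3]}' >/dev/null
python3 rel.py .93
python3 -m inch '{"linear":[[0,0.22,0],[0,0.22,0],[0,0.22,0]],"rot":[[0,0,0.4],[0,0,0.4],[0,0,0.4]],"claw":[-0.3,-0.3,-0.3]}' >/dev/null
python3 rel.py .80|head -1
python3 -m inch '{"linear":[[0,0.22,0],[0,0.22,0],[0,0.22,0]],"rot":[[0,0,0.4],[0,0,0.4],[0,0,0.4]],"claw":[-0.3,-0.3,-0.3]}' >/dev/null
python3 rel.py .67|head -1
python3 -m inch '{"linear":[[0,0.22,0],[0,0.22,0],[0,0.22,0]],"rot":[[0,0,0.4],[0,0,0.4],[0,0,0.4]],"claw":[-0.3,-0.3,-0.3]}' >/dev/null
python3 rel.py .55
```

```text
t17.27 [0.4551 0.1756 0.0507] along 130.3 lat 2.5 mm polar r 130.3 ang 0.911 toolx heading -2.235 F [ 4.7648 -3.216  -3.9777] Ft -5.74 Fd -0.27 open 0.0297
q [ 0.2021  0.3356 -0.4755  0.764  -0.0019 -0.7049] tilt fix rot units [ 0.0127 -0.043   0.    ]
t17.52 [0.4429 0.1863 0.0509] along 130.3 lat 1.9 mm polar r 130.4 ang 0.786 toolx heading -2.359 F [ 5.56   -3.2768 -3.093 ] Ft -6.27 Fd -1.52 open 0.0299
t17.77 [0.4319 0.1985 0.051 ] along 130.5 lat 1.3 mm polar r 130.5 ang 0.660 toolx heading -2.485 F [ 5.8676 -3.3208 -2.7197] Ft -6.25 Fd -2.54 open 0.0297
t18.02 [0.4225 0.2119 0.0511] along 130.7 lat 2.1 mm polar r 130.8 ang 0.534 toolx heading -2.611 F [ 6.6417 -2.9928 -1.6047] Ft -6.02 Fd -4.10 open 0.0299
q [ 0.2933  0.3127 -0.5118  0.7496 -0.0016 -0.2377] tilt fix rot units [-0.0078 -0.0346  0.    ]
```

```bash
python3 -m inch '{"linear":[[-0.01,0.22,0],[-0.01,0.22,0]],"rot":[[0,0,0.4],[0,0,0.4]],"claw":[-0.3,-0.3]}' >/dev/null
python3 rel.py .45|head -1
python3 -m inch '{"linear":[[-0.01,0.22,0],[-0.01,0.22,0]],"rot":[[0,0,0.4],[0,0,0.4]],"claw":[-0.3,-0.3]}' >/dev/null
python3 rel.py .37|head -1
python3 -m inch '{"linear":[[-0.01,0.22,0],[-0.01,0.22,0]],"rot":[[0,0,0.4],[0,0,0.4]],"claw":[-0.3,-0.3]}' >/dev/null
python3 rel.py .28|head -1
python3 -m inch '{"linear":[[-0.01,0.22,0],[-0.01,0.22,0]],"rot":[[0,0,0.4],[0,0,0.4]],"claw":[-0.3,-0.3]}' >/dev/null
python3 rel.py .2
```

```text
t18.18 [0.4173 0.2217 0.051 ] along 130.8 lat 0.0 mm polar r 130.8 ang 0.450 toolx heading -2.694 F [ 5.4539 -5.3711 -0.5938] Ft -7.21 Fd -2.57 open 0.0297
t18.35 [0.4129 0.2318 0.051 ] along 130.7 lat 0.6 mm polar r 130.7 ang 0.366 toolx heading -2.778 F [ 3.795  -4.8915 -0.0695] Ft -5.93 Fd -1.77 open 0.0298
t18.52 [0.4094 0.2422 0.051 ] along 130.8 lat -0.2 mm polar r 130.8 ang 0.282 toolx heading -2.862 F [ 4.3134 -5.5635  2.1759] Ft -6.54 Fd -2.61 open 0.0299
t18.68 [0.4068 0.2528 0.051 ] along 130.7 lat 0.3 mm polar r 130.7 ang 0.198 toolx heading -2.946 F [ 1.7292 -6.0066  2.4117] Ft -6.23 Fd -0.50 open 0.0301
q [ 0.3867  0.3232 -0.4952  0.7576 -0.0015  0.1908] tilt fix rot units [-0.0237 -0.0457  0.    ]
```

```bash
python3 -m inch '{"linear":[[-0.01,0.22,0],[-0.01,0.22,0]],"rot":[[0,0,0.4],[0,0,0.4]],"claw":[-0.3,-0.3]}' >/dev/null
python3 rel.py .114|head -1
python3 -m inch '{"linear":[[-0.01,0.22,0]],"rot":[[0,0,0.4]],"claw":[-0.3]}' >/dev/null
python3 rel.py .07|head -1
python3 -m inch '{"linear":[[-0.01,0.2,0]],"rot":[[0,0,0.35]],"claw":[-0.3]}' >/dev/null
python3 rel.py .03
```

```text
t18.85 [0.4051 0.2637 0.0509] along 130.7 lat 0.0 mm polar r 130.7 ang 0.114 toolx heading -3.029 F [ 0.5235 -7.3077  5.6328] Ft -7.32 Fd 0.31 open 0.0298
t18.93 [0.4046 0.2691 0.0509] along 130.7 lat -0.2 mm polar r 130.7 ang 0.072 toolx heading -3.071 F [-0.9403 -7.2692  4.2328] Ft -7.19 Fd 1.45 open 0.0299
t19.02 [0.4043 0.2742 0.0508] along 130.7 lat -0.4 mm polar r 130.7 ang 0.033 toolx heading -3.108 F [-0.9213 -7.1887  3.9684] Ft -7.16 Fd 1.14 open 0.0300
q [ 0.4295  0.3376 -0.4718  0.7676 -0.0011  0.3959] tilt fix rot units [-0.0326 -0.0505  0.    ]
```

```bash
python3 - <<'E'
from h import *
np.set_printoptions(precision=4,suppress=True)
c=capture("side"); f=c["frame"][220:300,220:400]; cv2.imwrite("pics/s7.png",cv2.resize(f[:,:,::-1],(720,320),interpolation=cv2.INTER_CUBIC))
E
```

```text
(no output)
```

View pics/s7.png

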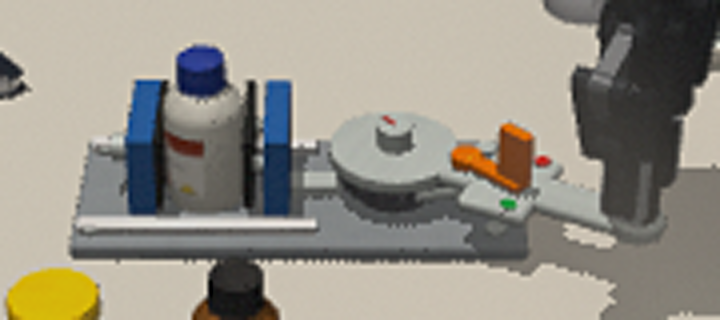

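The pad and back jaw are now both close to the bottle (crop: bottle at x≈165–245 between the pads), and the force is just starting to rise (7.2 N). The stroke is nearly used up, so I'll swing back for another.

```bash
python3 -m inch '{"linear":[[-0.01,-0.33,0],[-0.01,-0.33,0],[-0.01,-0.33,0],[-0.01,-0.33,0],[-0.01,-0.33,0],[-0.01,-0.33,0],[-0.01,-0.33,0],[-0.01,-0.33,0],[-0.01,-0.33,0],[-0.01,-0.33,0]],"rot":[[0,0,-0.6],[0,0,-0.6],[0,0,-0.6],[0,0,-0.6],[0,0,-0.6],[0,0,-0.6],[0,0,-0.6],[0,0,-0.6],[0,0,-0.6],[0,0,-0.6]],"claw":[-0.3,-0.3,-0.3,-0.3,-0.3,-0.3,-0.3,-0.3,-0.3,-0.3]}' >/dev/null
python3 rel.py .65|head -1
python3 -m inch '{"linear":[[-0.01,-0.33,0],[-0.01,-0.33,0],[-0.01,-0.33,0],[0,0,0]],"rot":[[0,0,-0.6],[0,0,-0.6],[0,0,-0.6],[0,0,0]],"claw":[-0.3,-0.3,-0.3,-0.3]}' >/dev/null
python3 rel.py .85
python3 -m inch '{"linear":[[-0.01,0.33,0],[-0.01,0.22,0],[-0.01,0.22,0],[-0.01,0.22,0]],"rot":[[0,0,0.6],[0,0,0.4],[0,0,0.4],[0,0,0.4]],"claw":[-0.3,-0.3,-0.3,-0.3]}' >/dev/null
python3 rel.py .66
```

```text
t19.90 [0.4323 0.1981 0.0507] along 130.5 lat -1.9 mm polar r 130.5 ang 0.664 toolx heading -2.473 F [-0.5585  1.0142  0.6068] Ft 1.15 Fd -0.17 open 0.0299
t20.23 [0.4504 0.1798 0.0506] along 130.0 lat -1.6 mm polar r 130.0 ang 0.862 toolx heading -2.286 F [ 0.1038 -0.4327 -0.1981] Ft -0.36 Fd 0.26 open 0.0300
q [ 0.212   0.3321 -0.4818  0.762  -0.0008 -0.6437] tilt fix rot units [ 0.0226 -0.0432  0.    ]
t20.57 [0.4325 0.1983 0.0506] along 130.1 lat -0.5 mm polar r 130.1 ang 0.664 toolx heading -2.481 F [ 2.6278 -7.2274 -1.8899] Ft -7.32 Fd 2.36 open 0.0298
q [ 0.2597  0.3194 -0.5028  0.7542 -0.0021 -0.4008] tilt fix rot units [ 0.0025 -0.0573  0.    ]
```

```bash
python3 -m inch '{"linear":[[-0.005,0.165,0]],"rot":[[0,0,0.3]],"claw":[-0.3]}' >/dev/null; python3 rel.py .63|head -1
python3 -m inch '{"linear":[[-0.005,0.165,0]],"rot":[[0,0,0.3]],"claw":[-0.3]}' >/dev/null; python3 rel.py .60|head -1
python3 -m inch '{"linear":[[-0.005,0.165,0]],"rot":[[0,0,0.3]],"claw":[-0.3]}' >/dev/null; python3 rel.py .57|head -1
python3 -m inch '{"linear":[[-0.005,0.165,0]],"rot":[[0,0,0.3]],"claw":[-0.3]}' >/dev/null; python3 rel.py .54|head -1
```

```text
t20.65 [0.43   0.2016 0.0505] along 130.1 lat -0.3 mm polar r 130.1 ang 0.632 toolx heading -2.513 F [ 3.3568 -6.3998 -2.2504] Ft -7.15 Fd 1.06 open 0.0297
t20.73 [0.4277 0.2049 0.0505] along 130.1 lat -0.2 mm polar r 130.1 ang 0.601 toolx heading -2.543 F [ 2.9749 -7.5927 -1.5563] Ft -7.95 Fd 1.83 open 0.0295
t20.82 [0.4255 0.2083 0.0505] along 130.1 lat -0.0 mm polar r 130.1 ang 0.570 toolx heading -2.575 F [ 3.472  -8.1773 -1.3742] Ft -8.76 Fd 1.49 open 0.0300
t20.90 [0.4234 0.2117 0.0505] along 130.1 lat 0.1 mm polar r 130.1 ang 0.539 toolx heading -2.606 F [ 1.9367 -8.6923 -1.2447] Ft -8.45 Fd 2.81 open 0.0295
```

```bash
python3 -m inch '{"linear":[[-0.005,0.165,0]],"rot":[[0,0,0.3]],"claw":[-0.3]}' >/dev/null; python3 rel.py .51|head -1
python3 -m inch '{"linear":[[-0.005,0.165,0]],"rot":[[0,0,0.3]],"claw":[-0.3]}' >/dev/null; python3 rel.py .48|head -1
python3 -m inch '{"linear":[[-0.005,0.165,0]],"rot":[[0,0,0.3]],"claw":[-0.3]}' >/dev/null; python3 rel.py .445|head -1
```

```text
t20.98 [0.4213 0.2153 0.0505] along 130.1 lat 0.3 mm polar r 130.1 ang 0.508 toolx heading -2.638 F [ 2.775  -9.3368 -1.2246] Ft -9.50 Fd 2.14 open 0.0297
t21.07 [0.4194 0.2189 0.0505] along 130.1 lat 0.5 mm polar r 130.1 ang 0.476 toolx heading -2.669 F [ 3.3115 -8.7347 -0.9195] Ft -9.28 Fd 1.10 open 0.0301
t21.15 [0.4176 0.2225 0.0505] along 130.1 lat 0.0 mm polar r 130.1 ang 0.445 toolx heading -2.701 F [ 2.5092 -9.759  -0.3746] Ft -9.89 Fd 1.94 open 0.0301
```

The force trend reaches about 10 N (moving), i.e. about 30 N of squeeze. Releasing.

```bash
python3 -m inch '{"linear":[[0,-0.1,0],[0,-0.1,0],[0,0,0],[0,0,0],[0,0,-0.6],[0,0,-1],[0,0,-1],[0,0,-1],[0,0,-1],[0,0,0]],"rot":[[0,0,0],[0,0,0],[0,0,0],[0,0,0],[0,0,0],[0,0,0],[0,0,0],[0,0,0],[0,0,0],[0,0,0]],"claw":[-0.3,-0.3,0.1,0.1,0.1,0.1,0.1,0.1,0.1,0.1]}' >/dev/null
python3 rel.py .445|head -1
python3 - <<'E'
from h import *
np.set_printoptions(precision=4,suppress=True)
Z=dict(sample_cup=0,brown_bottle=0,timer=0,label_roll=0,handle_grip=.074,lever_fin=.062,bottle=.01)
c=capture("side"); s=c
for n,z in Z.items():
    for q in landmark_of(n,"side")[:1]: print(n,round(float(q["p"]),2),onz(c,q["centre"],z))
w=capture("wrist")
a=cv2.resize(s["frame"][210:340,210:410],(800,520),interpolation=cv2.INTER_CUBIC); 
cv2.imwrite("pics/end.png",cv2.resize(np.hstack([a[:, :],cv2.resize(w["frame"],(693,520))]),(800,279))[:,:,::-1])
E
```

```text
t21.98 [0.4222 0.2196 0.1694] along 127.2 lat -4.6 mm polar r 127.3 ang 0.481 toolx heading -2.696 F [-0.3585  0.3768  0.7399] Ft 0.49 Fd 0.16 open 0.0472
sample_cup 0.84 [0.5961 0.4735 0.    ]
brown_bottle 0.85 [0.5141 0.4559 0.    ]
timer 0.71 [0.4636 0.0413 0.    ]
label_roll 0.65 [0.5462 0.0237 0.    ]
handle_grip 0.57 [0.419  0.2021 0.074 ]
lever_fin 0.66 [0.4623 0.2692 0.062 ]
bottle 0.67 [0.6167 0.3334 0.01  ]
```

View pics/end.png

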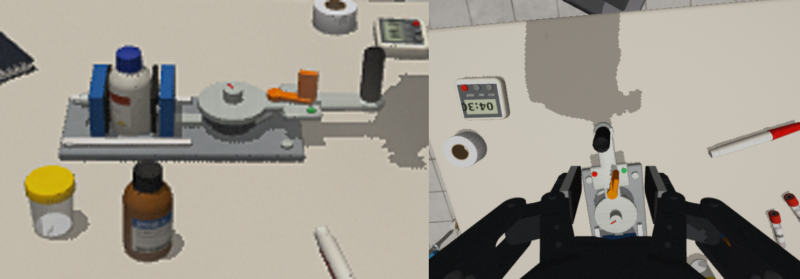

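The bottle (130,95) is upright between the jaws, the lever is on green (614,185 in the wrist view), the bystanders are in place, and the gripper is clear. I'm handing in.

```bash
python3 -c "
from bench import manip; print(manip.sign_off())"
```

```text
the job is handed in; nothing more can be done
None
```

The job is handed in: the lever is on the green side, the handle was swung back to its free-wheel stop (about 1.4 N free-wheeling, 21 N at the stop), and two tightening strokes brought the bottle to an estimated 30 N of squeeze, judged from the push force since the squeeze itself isn't measured. The gripper is clear of everything, the bottle is upright, and the bystanders are where they were.

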